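# Close the glaze jar snugly

## Robot

A 6-joint arm with a two-finger parallel gripper is mounted at the origin on the work surface. World frame = base frame: x ahead of the robot, y to its left, z up, the work surface at z = 0. Lengths are in mm, angles in rad, forces in N, time in s.
With the tool pointing down it reaches from about 325 to 775 mm from the base axis. Payload 9.3 kg.
Tool frame: the origin (TCP) lies between the finger pads; the fingertips stand 17 mm ahead of it and the grasp point (between the pads) lies 2 mm behind it; z points along the fingers, y is the line along which they close (so a half turn about z gives the same grasp; the last joint's range is limited). The gripper opens to 85 mm and grips with 20 to 120 N. Pads are 22 mm wide; open, the fingers measure 114 mm over their backs; the gripper's body (76 mm by 85 mm) begins 54 mm behind the grasp point. The pads swing forward as they close: fully open they stand 13 mm farther back than shut.
Start: joints at [1.057, 0.259, 0.021, 1.334, 0, 1.418], TCP at [194.164, 514.585, 248.279] pointing down, gripper open.
Joint ranges: [-3.04, 3.04], [-0.91, 1.82], [-1.04, 1.36], [-1.92, 1.95], [-1.52, 1.45], [-3.14, 3.14]. Speed limits (rad/s): [2.22, 2.22, 2.79, 3.14, 3.14, 3.14].

## Interface

Orientations are given as a unit quaternion [x, y, z, w].
In Python, from plant import * gives the robot as it stands.
- The arm moves only by the tool step_arm, never from a script. Its argument "moves" is a list of rows, each an object with "slide": the shift along the tool's x, y, z each as a share of 0.03 m, from -1 to 1, a list of three; "turn": the turn about the tool's z as a share of 0.12 rad, from -1 to 1; "jaw": the opening, from 0 (shut) to 1 (fully open). A call has 1 to 10 rows; each row shifts and turns the commanded pose from where the row before left it, along the tool's axes as they then stand; what a row does not reach is not made up. A row lasts 1/8 s, in which the tool goes at most 62.5 mm and 10.7 degrees, less where a joint would pass 70% of its speed; a pose out of reach is approached as far as the arm can. A call with a number of a shift or a turn outside -1 to 1 is refused whole. A call with a gripper value outside its range is refused whole. The fingers move at their own pace and stop on an object; the grip force is fixed at half the most. Time passes only in rows, so rows that do not move let the fingers close. It gives the time, the measured TCP pose, the force, the opening and the grip force at its end, in the units of the state.
- read_state(): the state, without advancing time (a new reading comes with each control period).
- capture(name): name is "side" or "top" or "wrist"; returns a dict with "pixels" (480x640x3 uint8, blue, green, red), "fx", "fy", "cx", "cy" (pixels), "k1" (the pictures are not rectified: a ray, as slopes to the right and down, at radius r is drawn at 1 + k1 r^2 times it, then the intrinsics apply), "eye" and "attitude" of the camera in the world. Camera axes: x right, y up, looking along -z (the intrinsics and any distortion apply to the point x, -y, -z); pixel columns grow to the right and rows downward; lengths in mm; the calibration is good to about 2 mm. A picture is of the moment at which its call begins. There is no depth.
- sign_off(): hands the job in; it is judged then, once.
The state is a dict: "clock": time; "joint_positions": joint angles; "qvel": joint speeds; "joint_efforts": joint torques, N m; "tcp_pos": TCP position; "tcp_rot": TCP orientation; "force": force on the tool from outside, world axes, zero at the start; "wrist_torque": the same for the moment, N m; "opening": finger opening in mm; "grip_force": force on a finger pad.
Only numpy, scipy, OpenCV 4.12 (cv2) and the standard library are available. Lean on these libraries where they do the work, as an engineer would, in place of code of your own. Each camera call takes 0.05 s, during which the arm holds its last target. There are 200 camera calls.

## Task

The low, square jar has its black screw cap only started on the thread. Screw that cap down clockwise until it bites and is snug, with the white rib on the cap about in line with the black ridge on the jar's shoulder, but do not overtighten it, and let go. Do not disturb the fired clay dog on the board.

Things in the scene. Friction and masses are not known exactly. Their poses are not given: they have to be found in the camera images.
- low_cap (a joint): Turn of the low jar's cap on its thread, rad, growing clockwise seen from above, against 0.12 N m of friction. It starts at -1.1 to -0.6; at 0 the cap is home on its seal and from then on this stays at 0 and low_seal grows instead. The cap does not rise or sink as it turns. The jar is fixed and cannot turn.
- low_seal (a joint): How far the low jar's cap has been turned on past home, squeezing its seal, rad; 0 until low_cap is 0. The torque rises at once to 0.24 N m, then by 1.2 N m per rad. Snug is 0.05 to 0.5; turn to about 0.25; over 0.5 (0.84 N m) is overtightened. Let go beyond 0.2, it springs back to 0.2 and stays. The cap's rib and the jar's ridge are in line at 0.2.
- low_cap_grip (a point): On the axis of the low jar's cap, 106 mm above the table, where to grip; z up. Cap: black, round, 52 mm wide, 32 mm high (88 to 120 mm above the table), grip firmly (40 N or more) across any diameter; white radial rib on top. Below it a neck and the white jar's flat shoulder at 75 mm height, 86 mm square, with a black ridge running outward. Plywood socket 120 x 120 x 30 mm under the jar, screwed down.
- clay_dog: Small fired clay dog standing on a striped wooden board (18 mm thick) on the far side of the jars, pinkish brown, 34 x 120 x 95 mm, body along its y axis with the head to +y; origin under its middle on the board, z up. To be left alone.
There are look-alikes about, which are no part of the job. Leave any pink look-alike of the part that bears low_cap alone.

How it is judged:
By the outcome, as a careful person would: the job done as asked, in the order asked, and still so for the second after the job is handed in, with the robot touching nothing.
It also fails if it takes over 32 s, if anything falls off the work surface, if the arm or the gripper's body presses on something with over 40 N, if the wrist force passes 120 N, or if a joint passes its speed limit or range.

## Working session

There is one attempt and no reset: what is moved stays moved. The work goes in short steps, Python scripts to look and compute and a tool call to move; the robot and the scene stay as the last step left them, time stands still between calls to the robot, and variables do not carry over. Pictures are saved under pics/ and viewed, at most 10 in all, crops included, and the job is handed in when it is done.

Besides the shell and the picture viewer there is one more tool, called after "Call:" as name(argument=value, ...) on one line, values as JSON. step_arm: Moves the arm, as the interface text tells. Shift numbers are shares of 0.03 m and turn numbers shares of 0.12 rad, none past 1 either way. Its arguments: {"type":"object","properties":{"moves":{"type":"array"}},"required":["moves"]}

```bash
mkdir -p pics
cat > h.py <<'E'
from plant import *
import numpy as np, cv2
from scipy.spatial.transform import Rotation as R
def ray(c,u,v):
    d=np.array([(u-c["cx"])/c["fx"],(v-c["cy"])/c["fy"]]);s=d.copy()
    for _ in range(20): s=d/(1+c["k1"]*(s@s))
    a=np.array(c["attitude"]);M=R.from_quat(a).as_matrix() if a.size==4 else a
    return np.array(c["eye"]),M@np.array([s[0],-s[1],-1])
def onz(c,u,v,z):
    e,d=ray(c,u,v);return (e+d*(z-e[2])/d[2]).round(1)
def proj(c,p):
    a=np.array(c["attitude"]);M=R.from_quat(a).as_matrix() if a.size==4 else a
    q=M.T@(np.array(p)-np.array(c["eye"]));s=np.array([q[0],-q[1]])/-q[2]
    s=s*(1+c["k1"]*(s@s));return s*[c["fx"],c["fy"]]+[c["cx"],c["cy"]]
E
python3 - <<'E'
from h import *
import pickle
d={n:capture(n) for n in("top","side")}
pickle.dump(d,open("c0.pkl","wb"))
for n in d: cv2.imwrite(f"pics/{n}0.png",d[n]["pixels"]);print(n,d[n]["eye"],d[n]["attitude"],d[n]["fx"])
print(read_state())
E
```

```text
top [ 447.92810052  103.86826791 1483.70430986] [-0.0327325   0.02153071  0.71696061 -0.69601185] 571.1897433939282
side [ 236.11397201 -704.7835194   904.57094871] [ 0.39260997 -0.0687995  -0.17741365  0.89980467] 483.0809220607487
{'clock': 0.1, 'joint_positions': array([ 1.05743226e+00,  2.59135190e-01,  2.08187659e-02,  1.33368960e+00,
       -1.72228229e-05,  1.41819776e+00]), 'qvel': array([ 0.00134789, -0.00048295,  0.00262335, -0.00072842,  0.00023765,
       -0.0005273 ]), 'joint_efforts': array([ 5.06207318e-03, -5.56693447e+01,  3.45070124e+01,  1.16436370e-02,
       -1.64046560e-04, -1.43785468e-05]), 'tcp_pos': array([194.03552783, 514.38335777, 247.71955524]), 'tcp_rot': array([ 1.79406090e-01,  9.83774918e-01, -5.74440154e-04, -1.89563607e-04]), 'force': array([ 0.77199964, -0.21205948,  0.5055188 ]), 'wrist_torque': array([0.01133744, 0.00608609, 0.025066  ]), 'grip_force': 0.0, 'opening': 85.56686043502646}
```

View pics/top0.png

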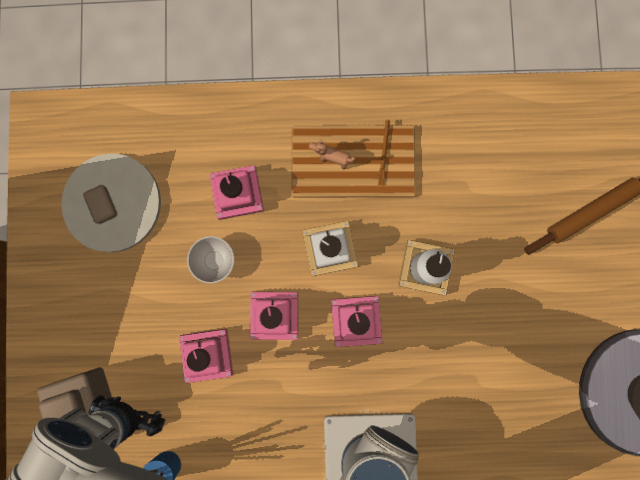

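View pics/side0.png

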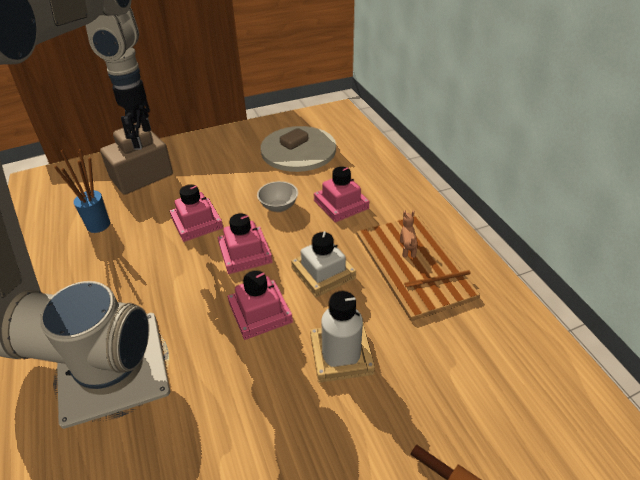

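The top view shows these candidates:
- Pink look-alikes at (231,187), (271,317), (359,323) and (199,359).
- A tall round white jar at (438,266).
- The low, square white jar at (330,246), which is the one I choose. In the side view it is at (322,243).

The dog is at (332,155) on the board. Next I'll check the choice in a close crop and measure.

Run:
```python
from h import *
import pickle
d=pickle.load(open("c0.pkl","rb"));c=d["top"];s=d["side"]
a=cv2.resize(c["pixels"][215:280,295:365],None,fx=6,fy=6,interpolation=cv2.INTER_CUBIC)
b=cv2.resize(s["pixels"][225:290,287:357],None,fx=5,fy=5,interpolation=cv2.INTER_CUBIC)
o=np.zeros((390,770,3),np.uint8);o[:,:420]=a;o[:325,420:]=b;cv2.imwrite("pics/crop.png",o)
def blob(c,u,v,w):
    im=c["pixels"][v-w:v+w,u-w:u+w].max(2)
    m=cv2.morphologyEx((im<75).astype(np.uint8),cv2.MORPH_OPEN,np.ones((5,5),np.uint8))
    n,l,st,ce=cv2.connectedComponentsWithStats(m)
    k=1+np.argmax(st[1:,4]);return ce[k]+[u-w,v-w],st[k]
pt,st=blob(c,330,246,20);ps,ss=blob(s,322,243,18)
print(pt,st,onz(c,*pt,112),ps,ss,onz(s,*ps,104))
e1,d1=ray(c,*pt);e2,d2=ray(s,*ps)
t=np.linalg.lstsq(np.c_[d1,-d2],e2-e1,rcond=None)[0];print(e1+t[0]*d1,e2+t[1]*d2)
print("dog",onz(c,332,155,60))
for p in((231,187),(271,317),(359,323),(438,266)):print(onz(c,*p,112))
```

```text
[331.18936877 246.41860465] [ 11  10  20  21 301] [541.3  85.2 112. ] [322.21794872 243.97435897] [  8   8  21  22 390] [540.7  82.6 104. ]
[542.02540343  85.01932864 101.43562481] [541.65383464  85.13571886 101.40874331]
dog [776.6  75.1  60. ]
[693.7 324.5 112. ]
[376.6 234.2 112. ]
[356.5  24.6 112. ]
[ 486.5 -169.3  112. ]
```

View pics/crop.png

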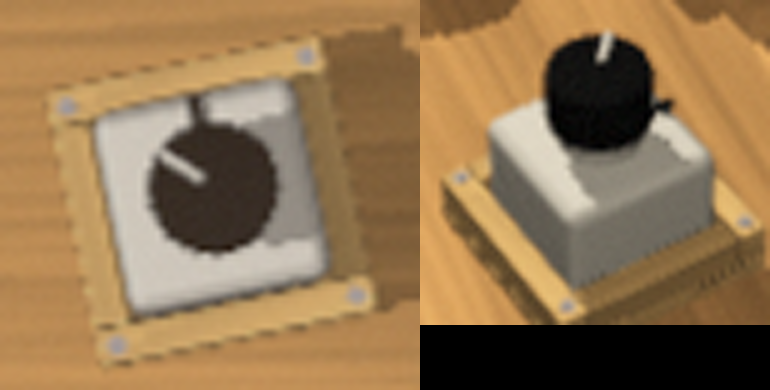

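The crop confirms it: a white square jar in a plywood socket. The black cap centre is at about top pixel (331,246), the rib points up-left, and the ridge is at the top (327,231). The two rays agree on (541.5, 85), at a height consistent with the cap.

In tool axes the shift is about x -477, y -280, so I'll move above the cap.

Call:
step_arm(moves=[{"slide": [-1,-0.58,0],"turn": 0,"jaw": 1},{"slide": [-1,-0.58,0],"turn": 0,"jaw": 1},{"slide": [-1,-0.58,0],"turn": 0,"jaw": 1},{"slide": [-1,-0.58,0],"turn": 0,"jaw": 1},{"slide": [-1,-0.58,0],"turn": 0,"jaw": 1},{"slide": [-1,-0.58,0],"turn": 0,"jaw": 1},{"slide": [-1,-0.58,0],"turn": 0,"jaw": 1},{"slide": [-1,-0.58,0],"turn": 0,"jaw": 1}])

```text
clock: 1.1
tcp_pos: [370.0, 298.6, 248.1]
tcp_rot: [0.179, 0.984, -0.0, -0.0]
force: [0.7, 0.0, 0.3]
opening: 85.6
grip_force: 0.0
```

Call:
step_arm(moves=[{"slide": [-1,-0.58,0],"turn": 0,"jaw": 1},{"slide": [-1,-0.58,0],"turn": 0,"jaw": 1},{"slide": [-1,-0.58,0],"turn": 0,"jaw": 1},{"slide": [-1,-0.58,0],"turn": 0,"jaw": 1},{"slide": [-1,-0.58,0],"turn": 0,"jaw": 1},{"slide": [-1,-0.58,0],"turn": 0,"jaw": 1},{"slide": [-0.9,-0.58,0],"turn": 0,"jaw": 1},{"slide": [0,0,0],"turn": 0,"jaw": 1},{"slide": [0,0,0],"turn": 0,"jaw": 1}])

```text
clock: 2.22
tcp_pos: [519.8, 112.8, 248.0]
tcp_rot: [0.18, 0.984, 0.0, -0.0]
force: [-0.7, 0.9, -0.6]
opening: 85.5
grip_force: 0.0
```

Run:
```python
from h import *
import pickle
c=capture("wrist");pickle.dump(c,open("w1.pkl","wb"));cv2.imwrite("pics/w1.png",c["pixels"])
print(read_state());print(c["eye"],proj(c,[541.5,85,120]))
```

```text
{'clock': 2.275, 'joint_positions': array([ 5.62856414e-02,  2.27950113e-01, -2.04174126e-02,  1.32301573e+00,
        2.02539409e-04,  4.16720638e-01]), 'qvel': array([ 1.11764157e-02, -5.69486891e-03, -1.95128136e-03, -3.21579166e-04,
       -5.07001387e-05, -2.09764568e-03]), 'joint_efforts': array([-7.34835304e-01, -5.24280560e+01,  3.44648945e+01, -3.33444052e-02,
       -2.21011473e-02, -8.47611009e-04]), 'tcp_pos': array([519.70186575, 113.07161753, 248.15830885]), 'tcp_rot': array([ 1.79243574e-01,  9.83804678e-01,  2.96908465e-05, -3.09022386e-04]), 'force': array([-0.04051829,  0.37141467, -0.5197656 ]), 'wrist_torque': array([-0.00117646, -0.03036949, -0.0125454 ]), 'grip_force': 0.0, 'opening': 85.36186671433751}
[451.85888804 139.08619166 372.91725396] [294.19988751 278.73167641]
```

View pics/w1.png

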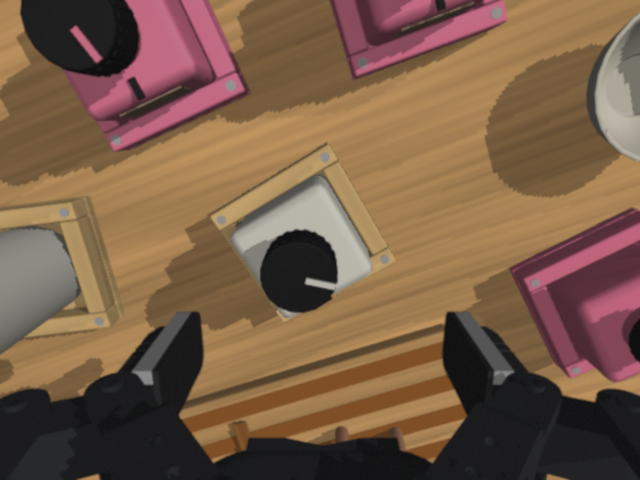

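The wrist view shows the cap blob spanning about x 261–338, y 230–312, with the rib pointing right (305,282)→(335,287). I'll fit the far edge of the top face as a 26 mm circle at z=120 to refine the centre, and read the rib angle.

Run:
```python
from h import *
import pickle
from scipy.optimize import least_squares
c=pickle.load(open("w1.pkl","rb"));im=c["pixels"]
roi=np.zeros((480,640),np.uint8);cv2.rectangle(roi,(250,220),(350,322),1,-1)
m=((im.max(2)<60)&(roi>0)).astype(np.uint8)
m=cv2.morphologyEx(m,cv2.MORPH_CLOSE,cv2.getStructuringElement(2,(13,13)))
m=cv2.morphologyEx(m,cv2.MORPH_OPEN,cv2.getStructuringElement(2,(9,9)))
cn=max(cv2.findContours(m,0,1)[0],key=cv2.contourArea)[:,0]
print(cv2.boundingRect(cn))
far=cn[(cn[:,1]>284)]
P=np.array([onz(c,*(p+0.),120)[:2] for p in far])
r=least_squares(lambda q:np.hypot(*(P-q[:2]).T)-q[2],[541,85,26],loss="soft_l1");print("circle",r.x,r.cost,len(P))
cc=r.x[:2]
w=(im.min(2)>120)&(m>0);y,x=np.nonzero(w);print("ribpix",len(x),x.min(),x.max())
W=np.array([onz(c,a,b,121)[:2] for a,b in zip(x,y)])
vx,vy,*_=cv2.fitLine(W.astype(np.float32),2,0,.01,.01).ravel();print("rib",W.mean(0)-cc,np.arctan2(vy,vx))
t=pickle.load(open("c0.pkl","rb"))["top"]
q=[onz(t,295+a/6,215+b/6,z)[:2] for a,b,z in((205,180,121),(160,152,121),(194,95,78),(200,125,78))]
print(q);C=np.array([541.5,85]);print("rib",np.arctan2(*(q[1]-q[0])[::-1]),np.arctan2(*(q[1]-C)[::-1]),"ridge",np.arctan2(*(q[2]-C)[::-1]))
```

```text
(261, 230, 76, 82)
circle [541.78812432  87.48135238  24.32702242] 7.973758183219899 88
ribpix 160 305 333
rib [ 8.15062568 11.73864762] 0.9914474
[array([544.2,  90. ]), array([556. , 107.6]), array([582.5,  93. ]), array([570. ,  90.9])]
rib 0.9801759281800132 1.0003539015443612 ridge 0.19270075866238556
```

The two views agree on a centre near (541.7, 86). The rib is at 0.985 rad and the ridge at about 0.18, so the cap needs about 0.80 rad clockwise to line up and about 0.85 to the target. I'll shift over the cap and descend 144 mm.

Call:
step_arm(moves=[{"slide": [-1,-0.58,0],"turn": 0,"jaw": 1},{"slide": [0,0,1],"turn": 0,"jaw": 1},{"slide": [0,0,1],"turn": 0,"jaw": 1},{"slide": [0,0,1],"turn": 0,"jaw": 1},{"slide": [0,0,1],"turn": 0,"jaw": 1},{"slide": [0,0,0.4],"turn": 0,"jaw": 1},{"slide": [0,0,0.4],"turn": 0,"jaw": 1},{"slide": [0,0,0],"turn": 0,"jaw": 1},{"slide": [0,0,0],"turn": 0,"jaw": 1}])

```text
clock: 3.4
tcp_pos: [542.6, 85.8, 105.1]
tcp_rot: [0.179, 0.984, 0.0, 0.001]
force: [0.6, 0.3, 0.1]
opening: 85.4
grip_force: 0.0
```

Run:
```python
from h import *
c=capture("wrist");s=capture("side")
a=cv2.resize(s["pixels"][190:290,272:372],(480,480),interpolation=cv2.INTER_CUBIC)
o=np.zeros((480,800,3),np.uint8);o[:240,:320]=cv2.resize(c["pixels"],(320,240));o[:,320:]=a;cv2.imwrite("pics/w2.png",o)
s=read_state();print(s["tcp_pos"],s["joint_positions"],s["force"])
```

```text
[542.59181332  85.71721491 105.06071076] [ 3.90468932e-03  3.37460985e-01 -2.45256087e-01  9.86743036e-01
 -7.51032116e-06  3.64731655e-01] [-0.04954187  0.09577357  0.02949059]
```

View pics/w2.png

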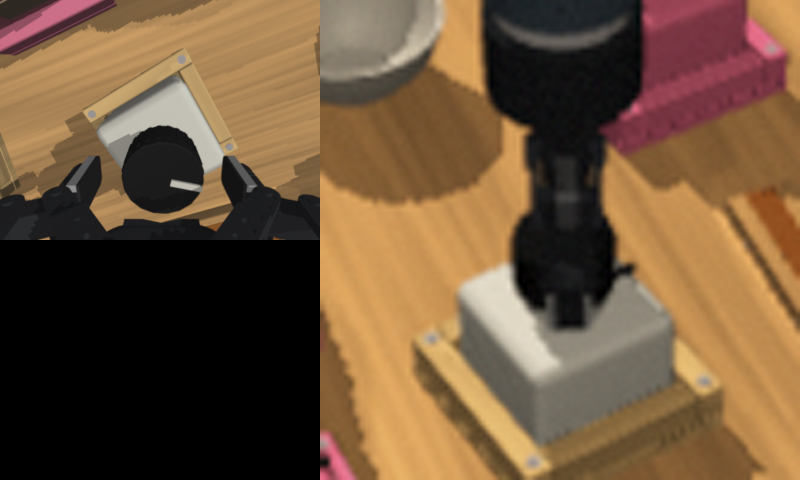

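The cap (162,177) sits midway between the pads (~100 and ~222), and the fingers straddle it with no contact. Closing the jaw.

Call:
step_arm(moves=[{"slide": [0,0,0],"turn": 0,"jaw": 0},{"slide": [0,0,0],"turn": 0,"jaw": 0},{"slide": [0,0,0],"turn": 0,"jaw": 0},{"slide": [0,0,0],"turn": 0,"jaw": 0},{"slide": [0,0,0],"turn": 0,"jaw": 0},{"slide": [0,0,0],"turn": 0,"jaw": 0}])

```text
clock: 4.25
tcp_pos: [542.7, 86.6, 105.2]
tcp_rot: [0.179, 0.984, 0.001, 0.001]
force: [-1.0, 5.2, 6.2]
opening: 50.5
grip_force: 61.4
```

Run:
```python
from h import *
s=read_state();print(s)
```

```text
{'clock': 4.25, 'joint_positions': array([ 0.00450907,  0.33729673, -0.24516125,  0.98652841,  0.00181121,
        0.36477329]), 'qvel': array([-0.00063712, -0.00037359,  0.00135401, -0.00096637, -0.00069795,
        0.00018887]), 'joint_efforts': array([-2.56902382e+00, -5.43294418e+01,  2.85844320e+01, -2.03341632e-01,
       -1.38205994e+00, -5.19428111e-02]), 'tcp_pos': array([542.67759143,  86.55081848, 105.18362789]), 'tcp_rot': array([1.79158592e-01, 9.83819373e-01, 1.05635903e-03, 7.23322317e-04]), 'force': array([-0.97901403,  5.16848386,  6.1575018 ]), 'wrist_torque': array([ 1.01879767,  0.14128312, -0.0363655 ]), 'grip_force': 61.396949887275696, 'opening': 50.535063541745906}
```

Firm grip at 61 N. First I'll turn about 0.5 rad clockwise (+ about tool z).

Call:
step_arm(moves=[{"slide": [0,0,0],"turn": 0.5,"jaw": 0},{"slide": [0,0,0],"turn": 0.5,"jaw": 0},{"slide": [0,0,0],"turn": 0.5,"jaw": 0},{"slide": [0,0,0],"turn": 0.5,"jaw": 0},{"slide": [0,0,0],"turn": 0.5,"jaw": 0},{"slide": [0,0,0],"turn": 0.5,"jaw": 0},{"slide": [0,0,0],"turn": 0.5,"jaw": 0},{"slide": [0,0,0],"turn": 0.5,"jaw": 0},{"slide": [0,0,0],"turn": 0,"jaw": 0},{"slide": [0,0,0],"turn": 0,"jaw": 0}])

```text
clock: 5.5
tcp_pos: [542.4, 86.1, 105.2]
tcp_rot: [0.408, 0.913, 0.001, 0.0]
force: [-2.0, 2.3, 7.1]
opening: 50.8
grip_force: 61.3
```

```bash
cat >> h.py <<'E'
def st():
    s=read_state();x=R.from_quat(s["tcp_rot"]).apply([1,0,0]);t=s["tcp_pos"]
    print(s["clock"],t.round(1),"turned",round(2.7814-np.arctan2(x[1],x[0])%(2*np.pi),3),"j6",s["joint_positions"][5].round(3),"F",s["force"].round(1),"T",s["wrist_torque"].round(2),"eff6",s["joint_efforts"][5].round(3),s["grip_force"].round(1))
E
python3 -c "
from h import *
st()
c=capture('wrist');cv2.imwrite('pics/w3.png',c['pixels'])"
```

```text
Traceback (most recent call last):
  File "h.py", line 17, in st
    print(s["clock"],t.round(1),"turned",round(2.7814-np.arctan2(x[1],x[0])%(2*np.pi),3),"j6",s["joint_positions"][5].round(3),"F",s["force"].round(1),"T",s["wrist_torque"].round(2),"eff6",s["joint_efforts"][5].round(3),s["grip_force"].round(1))
                                                                                                                                                                                                                            ^^^^^^^^^^^^^^^^^^^^^
AttributeError: 'float' object has no attribute 'round'
```

```bash
sed -i 's/,s\["grip_force"\].round(1))/,s["grip_force"])/' h.py
python3 -c "
from h import *
st()
c=capture('wrist');cv2.imwrite('pics/w3.png',c['pixels'])"
```

```text
5.5 [542.4  86.1 105.2] turned 0.481 j6 0.845 F [-2.   2.3  7.1] T [ 0.39  0.41 -0.15] eff6 -0.107 61.34916543960571
```

View pics/w3.png

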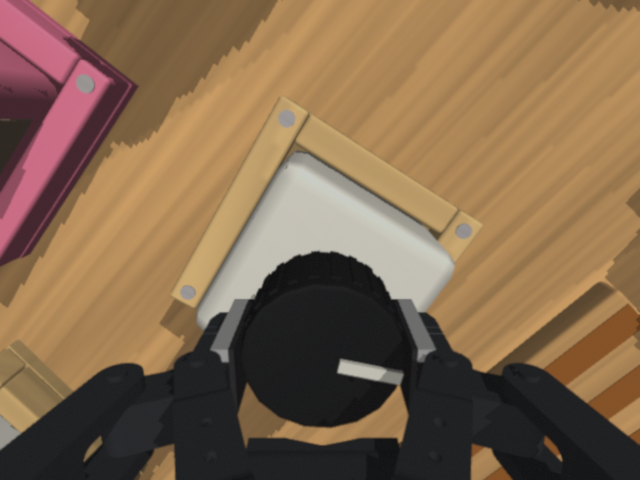

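The cap turns with the gripper: the rib at (340,366)→(400,379) keeps the same angle in the wrist frame, and the torque is 0.15, which matches thread friction. I'll continue gently and watch the torque.

Call:
step_arm(moves=[{"slide": [0,0,0],"turn": 0.4,"jaw": 0},{"slide": [0,0,0],"turn": 0.4,"jaw": 0},{"slide": [0,0,0],"turn": 0.4,"jaw": 0},{"slide": [0,0,0],"turn": 0.4,"jaw": 0},{"slide": [0,0,0],"turn": 0,"jaw": 0},{"slide": [0,0,0],"turn": 0,"jaw": 0}])

```text
clock: 6.3
tcp_pos: [542.2, 86.0, 105.2]
tcp_rot: [0.494, 0.87, 0.0, 0.0]
force: [-2.7, 2.0, 7.6]
opening: 50.7
grip_force: 61.4
```

```bash
python3 -c "
from h import *
st()"
```

```text
6.3 [542.2  86.  105.2] turned 0.673 j6 1.037 F [-2.7  2.   7.6] T [ 0.27  0.58 -0.09] eff6 -0.069 61.438432931900024
```

Call:
step_arm(moves=[{"slide": [0,0,0],"turn": 0.3,"jaw": 0},{"slide": [0,0,0],"turn": 0.3,"jaw": 0}])

```text
clock: 6.55
tcp_pos: [542.1, 85.9, 105.2]
tcp_rot: [0.525, 0.851, 0.0, 0.0]
force: [-3.2, 0.6, 8.2]
opening: 50.6
grip_force: 61.4
```

```bash
python3 -c "
from h import *
st()"
```

```text
6.55 [542.1  85.9 105.2] turned 0.745 j6 1.109 F [-3.2  0.6  8.2] T [0.1  0.72 0.35] eff6 -0.088 61.44669055938721
```

Call:
step_arm(moves=[{"slide": [0,0,0],"turn": 0.3,"jaw": 0},{"slide": [0,0,0],"turn": 0.3,"jaw": 0}])

```text
clock: 6.8
tcp_pos: [542.0, 85.9, 105.2]
tcp_rot: [0.555, 0.832, 0.0, 0.0]
force: [-4.0, 0.7, 9.0]
opening: 50.4
grip_force: 61.5
```

```bash
python3 -c "
from h import *
st()"
```

```text
6.8 [542.   85.9 105.2] turned 0.817 j6 1.181 F [-4.   0.7  9. ] T [0.08 0.75 0.52] eff6 0.004 61.47013485431671
```

The torque is climbing on the seal: 0.35 N m, then 0.52, so about 0.2 rad past home, which agrees with the rib geometry. One more 0.05 rad, then release and rise.

Call:
step_arm(moves=[{"slide": [0,0,0],"turn": 0.4,"jaw": 0},{"slide": [0,0,0],"turn": 0,"jaw": 0},{"slide": [0,0,0],"turn": 0,"jaw": 0}])

```text
clock: 7.18
tcp_pos: [542.0, 85.9, 105.1]
tcp_rot: [0.575, 0.818, 0.0, 0.0]
force: [-4.0, 0.9, 9.2]
opening: 50.5
grip_force: 61.5
```

```bash
python3 -c "
from h import *
st()"
```

```text
7.175 [542.   85.9 105.1] turned 0.864 j6 1.229 F [-4.   0.9  9.2] T [0.14 0.8  0.11] eff6 0.16 61.52471959590912
```

Call:
step_arm(moves=[{"slide": [0,0,0],"turn": 0,"jaw": 1},{"slide": [0,0,0],"turn": 0,"jaw": 1},{"slide": [0,0,0],"turn": 0,"jaw": 1},{"slide": [0,0,0],"turn": 0,"jaw": 1},{"slide": [0,0,-0.6],"turn": 0,"jaw": 1},{"slide": [0,0,-1],"turn": 0,"jaw": 1},{"slide": [0,0,-1],"turn": 0,"jaw": 1},{"slide": [0,0,-1],"turn": 0,"jaw": 1},{"slide": [0,0,-1],"turn": 0,"jaw": 1}])

```text
clock: 8.3
tcp_pos: [542.1, 85.7, 243.2]
tcp_rot: [0.575, 0.818, -0.0, -0.0]
force: [1.1, -0.4, -0.3]
opening: 85.5
grip_force: 0.0
```

Call:
step_arm(moves=[{"slide": [1,0,0],"turn": 0,"jaw": 1},{"slide": [1,0,0],"turn": 0,"jaw": 1},{"slide": [1,0,0],"turn": 0,"jaw": 1},{"slide": [1,0,0],"turn": 0,"jaw": 1},{"slide": [1,0,0],"turn": 0,"jaw": 1},{"slide": [1,0,0],"turn": 0,"jaw": 1},{"slide": [0,0,0],"turn": 0,"jaw": 1},{"slide": [0,0,0],"turn": 0,"jaw": 1}])

```text
clock: 9.3
tcp_pos: [481.2, 254.8, 242.2]
tcp_rot: [0.575, 0.818, -0.0, 0.0]
force: [0.2, 0.7, -0.3]
opening: 85.3
grip_force: 0.0
```

```bash
python3 -c "
from h import *
st()
c=capture('top');s=capture('side')
o=np.hstack([cv2.resize(i,(400,400),interpolation=cv2.INTER_CUBIC) for i in (c['pixels'][215:280,298:363],s['pixels'][215:290,285:360])])
cv2.imwrite('pics/end.png',o)"
```

```text
9.3 [481.2 254.8 242.2] turned 0.864 j6 1.557 F [ 0.2  0.7 -0.3] T [ 0.03 -0.04 -0.01] eff6 0.024 0.0
```

View pics/end.png

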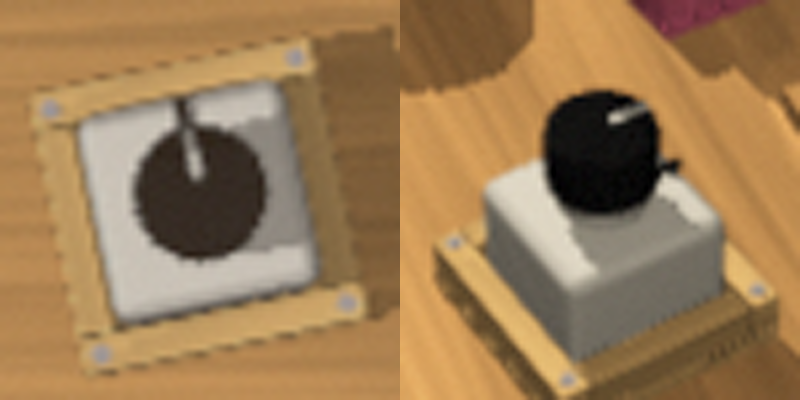

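The rib (197,178)→(185,130) points straight at the ridge (181,105). The cap is snug and released, and the arm stands clear.

```bash
python3 -c "
from h import *
print(sign_off())"
```

```text
the job is handed in; nothing more can be done
None
```

I screwed the low white jar's cap down until it was snug, with its rib in line with the ridge, then let go, backed the arm clear without going near the dog, and handed the job in at about 9.3 s.

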